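# Zero check at the electrometer bench

### The arm

A 6-joint arm with a two-finger parallel gripper is mounted at the origin on the work surface. World frame = base frame: x ahead of the robot, y to its left, z up, the work surface at z = 0. Lengths are in m, angles in degrees, forces in N, time in s.
With the tool pointing down it reaches from about 0.35 to 1 m from the base axis. Payload 7.1 kg.
Tool frame: the origin (TCP) lies at the very end of the fingers, on their centre line; the grasp point (between the pads) lies 19 mm behind it; z points along the fingers, y is the direction in which the jaws open and shut (so a half turn about z gives the same grasp; the last joint's range is limited). The gripper opens to 85 mm and grips with 20 to 120 N. Pads are 22 mm wide; open, the fingers measure 114 mm over their backs; the gripper's body (76 mm by 85 mm) begins 54 mm behind the grasp point. The pads swing forward as they close: fully open they stand 13 mm farther back than shut.
Start: joints at [-73.109, 24.242, 93.386, -0, 62.372, -1.089], TCP at [0.193, -0.594, 0.211] pointing down, gripper open.
Joint ranges: [-172.04, 172.04], [-51.8, 120.97], [4.93, 147.93], [-75.15, 255.16], [6.16, 154.13], [-145.62, 145.62]. Speed limits (degrees/s): [136.94, 136.94, 172.46, 180, 180, 180].

### API

Orientations are given as [roll, pitch, yaw] about the fixed x, y, z axes, in that order (R = Rz(yaw) Ry(pitch) Rx(roll)).
In Python, from bench import ctrl, eyes, workorder gives the robot as it stands.
- The arm moves only by the tool step_arm, never from a script. Its argument "motion" is a list of rows, each an object of numbers: "tx", "ty", "tz": the shift along the world's x, y, z normalised to -1 to 1, where 1 is 5 cm; "wx", "wy", "wz": the turn, a rotation vector about the world's x, y, z normalised to -1 to 1, where 1 is 360 degrees. A call has 1 to 12 rows; each row shifts and turns the pose as measured when the row begins; what a row does not reach is not made up. A row lasts 1/10 s, in which the tool goes at most 50 mm and 8.59 degrees, less where a joint would pass 70% of its speed; a pose out of reach is approached as far as the arm can. A call with a number of a shift or a turn outside -1 to 1 is refused whole. A call with a gripper value outside its range is refused whole. "fingers" is the opening, from 0 (shut) to 1 (fully open), set as the call begins (left out, the last holds). The fingers move at their own pace and stop on an object; "grip_force" is the grip in N (left out, the last holds). Time passes only in rows, so rows that do not move let the fingers close. It gives the time, the measured TCP pose, the force and the opening at its end, in the units of the state.
- ctrl.get_obs(): the state, without advancing time (a new reading comes with each control period).
- eyes.camera(name): name is "scene" or "top" or "wrist"; returns a dict with "color" (420x560x3 uint8, red, green, blue), "mtx" (3x3 intrinsics, pixels), "eye" and "attitude" of the camera in the world; the wrist camera has in their place "tool_from_camera" (4x4, takes a point from camera to tool coordinates, whose origin is the TCP and whose axes are the flange's). Camera axes: x right, y down, z forward; pixel columns grow to the right and rows downward; lengths in m; the calibration is good to about 2 mm. A picture is of the moment at which its call begins: read the wrist's pose just before it. There is no depth.
- workorder.sign_off(): hands the job in, once; it reports no verdict.
The state is a dict: "time_s": time; "q": joint angles; "qd": joint speeds; "effort": joint torques, N m; "tool_pos": TCP position; "eef_rot": TCP orientation; "force": force on the tool from outside, world axes, zero at the start; "ft_torque": the same for the moment, N m; "opening": opening from 0.0 (shut) to 1.0 (fully open).
Only numpy, scipy, OpenCV 4.12 (cv2) and the standard library are available. Lean on these libraries where they do the work, as an engineer would, in place of code of your own. Each camera call takes 0.05 s, during which the arm holds its last target.

### The job

Run a zero check on the electrometer input: on the switch box with the red knob, pull the knob straight up, all the way out to its on stop, keep it there for about a second, then push it fully home again and let go. The boxes stand in any order; leave the black and the blue knob as they are.

Things in the scene. Friction and masses are not known exactly. Their poses are not given: they have to be found in the camera images.
- red_knob (a joint): travel of the red push-pull knob along its vertical axis, in m: 0 = fully in (off, home), 0.025 = fully out (on stop). It starts within 2 mm of fully in. It has a hard stop at each end, no spring, moves at about 4 N and stays wherever it is left
- red_knob_grip (a point): centre of the red knob's head, on its vertical axis; rises with the knob. Head: ribbed red cylinder, 34 mm diameter, 24 mm tall (12 above and below this point), on a 12 mm steel stem with a low steel collar. Its beige box with dark cover plate is fixed, 90 x 110 x 50 mm tall. Fully in, this point is 76 mm above the bench, 26 mm above the box top. Other knobs are 120 mm away or more
- black_knob_grip (a point): centre of the black knob's head, on its vertical axis, moving with the knob. Bystander: box, shape, sizes, travel and 4 N friction as for the red one; it may stand anywhere from fully in to fully out at the start
- blue_knob_grip (a point): centre of the blue knob's head, on its vertical axis, moving with the knob. Bystander: box, shape, sizes, travel and 4 N friction as for the red one; it may stand anywhere from fully in to fully out at the start
Things that resemble listed ones, but are neither listed nor needed, are in the scene too. What is shaped like the part that bears red_knob but purple is not meant.

How it is judged (in metres and radians):
On the way:
1. the red knob is pulled out to its on stop (at least 20 of its 25 mm) and kept there for half a second (value of joint red_knob above 0.02 m), for 0.5 s.
At the end, for the whole second after the job is handed in: The red knob is back fully in (within 4 mm of home) and the black and blue knobs are where they were at the start (within 5 mm) (value of joint red_knob below 0.004 m and distance of each of black_knob_grip, blue_knob_grip from where it was at the start of the episode below 0.005 m); the robot touches nothing.
It fails at once if the black or the blue knob is moved by more than 5 mm (distance of any of black_knob_grip, blue_knob_grip from where it was at the start of the episode above 0.005 m).
It also fails if it takes over 38 s, if anything falls off the work surface, if the arm or the gripper's body presses on something with over 40 N, if the wrist force passes 120 N, or if a joint passes its speed limit or range.

## Working session

There is one attempt and no reset: what is moved stays moved. The work goes in short steps, Python scripts to look and compute and a tool call to move; the robot and the scene stay as the last step left them, time stands still between calls to the robot, and variables do not carry over. Pictures are saved under pics/ and viewed, and the job is handed in when it is done.

Besides the shell and the picture viewer there is one more tool, called after ">>>" as name(argument=value, ...), one argument or row to a line, values as JSON. step_arm: Moves the arm, as the interface text tells. Scaled input: -1 to 1 covers 5 cm each way for a shift and 360 degrees each way for a turn. Its arguments: {"type":"object","properties":{"motion":{"type":"array","items":{"type":"object","properties":{"tx":{"type":"number","minimum":-1,"maximum":1},"ty":{"type":"number","minimum":-1,"maximum":1},"tz":{"type":"number","minimum":-1,"maximum":1},"wx":{"type":"number","minimum":-1,"maximum":1},"wy":{"type":"number","minimum":-1,"maximum":1},"wz":{"type":"number","minimum":-1,"maximum":1}}}},"fingers":{"type":"number"},"grip_force":{"type":"number"}},"required":["motion"]}

```bash
mkdir -p pics; ls
python3 - <<'E'
from bench import ctrl, eyes, workorder
import cv2, numpy as np
print(ctrl.get_obs())
for n in ("scene","top"):
    c=eyes.camera(n); cv2.imwrite(f"pics/{n}0.png",c["color"][:,:,::-1]); print(n,c["mtx"].tolist(),c["eye"],c["attitude"])
    np.savez(f"{n}0.npz",**{k:np.array(v) for k,v in c.items()})
E
```

```text
pics
{'time_s': 0.0, 'q': array([-7.31119252e+01,  2.42875144e+01,  9.34337445e+01,  9.94290994e-04,
        6.23725461e+01, -1.08831686e+00]), 'qd': array([ 0.07087313,  0.00616068,  0.0425046 , -0.03352946, -0.03712501,
       -0.08252859]), 'effort': array([ 7.54320972e-04, -5.57385027e+01, -2.81739753e+01,  1.97440511e-05,
        7.32217522e-03, -1.15510289e-05]), 'tool_pos': array([ 0.1927463 , -0.59389735,  0.20989628]), 'eef_rot': array([-1.79906229e+02, -2.66170034e-03,  1.79759277e+01]), 'force': array([ 0.30878885, -0.02781678,  0.58485007]), 'ft_torque': array([-0.07520284, -0.0494931 , -0.01662688]), 'opening': 0.9965303330834299}
scene [[519.1746027093667, 0.0, 278.2122033097379], [0.0, 519.1746027093667, 209.4205946447101], [0.0, 0.0, 1.0]] [ 1.21335108 -0.56970788  1.1377757 ] [-142.30912609   -0.89866431   58.76015396]
top [[507.5461673909219, 0.0, 278.4690657177498], [0.0, 507.5461673909219, 220.53530662601977], [0.0, 0.0, 1.0]] [ 0.3215601  -0.13659646  1.15358144] [-168.6035388    -0.19556102  -91.39180898]
```

View pics/scene0.png

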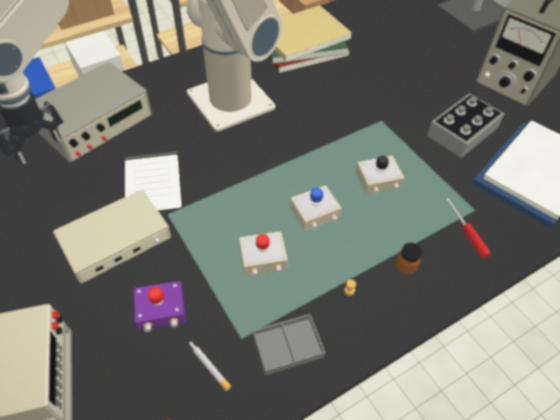

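View pics/top0.png

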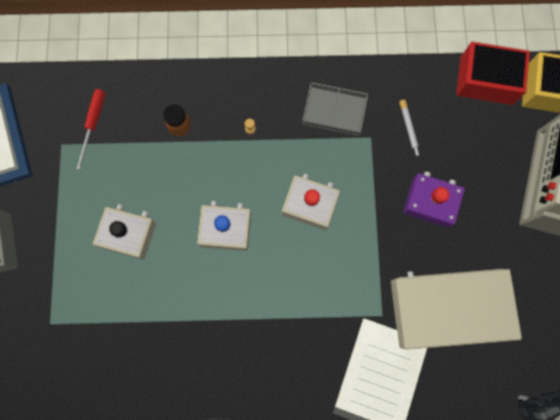

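The red knob on the beige box is at scene (263,241) and top (312,197). Things that could be mistaken for it are the red knob on the purple box at scene (156,296) / top (440,195), the red terminals on the instrument at top (551,190), the red screwdriver at top (94,108), and the red bin at top (497,72). By the description I choose the knob on the beige box, between the blue knob and the purple decoy.

```bash
cat > h.py <<'E'
import numpy as np, cv2
from scipy.spatial.transform import Rotation as R
def load(n):
    d=np.load(n+".npz"); return d
def ray(c,uv):
    v=np.linalg.inv(c["mtx"])@np.array([uv[0],uv[1],1.]); 
    return np.array(c["eye"]), R.from_euler("xyz",c["attitude"],degrees=True).as_matrix()@v
def onplane(c,uv,z):
    e,d=ray(c,uv); return e+d*(z-e[2])/d[2]
def tri(c1,u1,c2,u2):
    a,p=ray(c1,u1); b,q=ray(c2,u2)
    s=np.linalg.lstsq(np.c_[p,-q],b-a,rcond=None)[0]
    P,Q=a+s[0]*p,b+s[1]*q
    return (P+Q)/2, np.linalg.norm(P-Q)
def blobs(img,kind):
    h=cv2.cvtColor(img,cv2.COLOR_RGB2HSV)
    if kind=="red": m=((h[...,0]<8)|(h[...,0]>172))&(h[...,1]>150)&(h[...,2]>90)
    if kind=="blue": m=(h[...,0]>105)&(h[...,0]<125)&(h[...,1]>140)&(h[...,2]>60)
    if kind=="black": m=h[...,2]<45
    n,l,s,ce=cv2.connectedComponentsWithStats(m.astype(np.uint8))
    return [(ce[i].round(1).tolist(),s[i].tolist()) for i in range(1,n) if 40<s[i][4]<1500]
E
python3 - <<'E'
from h import *
s,t=load("scene0"),load("top0")
for k in("red","blue","black"):
  print(k,"S",blobs(s["color"],k)); print(k,"T",blobs(t["color"],k))
h=cv2.cvtColor(t["color"],cv2.COLOR_RGB2HSV)
# box tops near red
crop=t["color"][160:250,260:360]; a=cv2.resize(crop,None,fx=5,fy=5,interpolation=cv2.INTER_CUBIC)
crop=s["color"][205:295,215:315]; b=cv2.resize(crop,None,fx=5,fy=5,interpolation=cv2.INTER_CUBIC)
o=np.hstack([a,b]); o=cv2.resize(o,(800,360)); cv2.imwrite("pics/crop1.png",o[:,:,::-1])
E
```

```text
red S [([476.2, 240.7], [463, 224, 27, 34, 365]), ([262.2, 241.1], [257, 235, 12, 14, 133]), ([155.5, 294.6], [149, 287, 14, 16, 180])]
red T [([94.3, 108.8], [84, 89, 21, 41, 446]), ([551.0, 185.6], [547, 183, 9, 6, 41]), ([439.9, 194.9], [432, 187, 17, 16, 201]), ([311.5, 197.0], [305, 190, 14, 15, 166])]
blue S [([37.8, 78.0], [24, 58, 30, 40, 658]), ([316.1, 194.2], [311, 188, 11, 13, 109])]
blue T [([221.6, 223.1], [215, 216, 14, 15, 161])]
black S [([519.5, 50.7], [497, 37, 47, 28, 462]), ([528.0, 75.9], [524, 72, 9, 8, 44]), ([503.9, 81.8], [500, 78, 9, 8, 55]), ([465.5, 119.2], [439, 101, 46, 38, 444]), ([124.4, 112.8], [110, 103, 30, 21, 167]), ([9.5, 116.9], [1, 111, 17, 14, 97]), ([410.0, 253.3], [402, 245, 18, 16, 152]), ([52.5, 370.4], [50, 336, 6, 67, 260])]
black T [([551.2, 74.7], [542, 57, 18, 36, 549]), ([174.0, 114.4], [163, 104, 22, 22, 386]), ([556.5, 160.6], [551, 133, 9, 45, 192]), ([462.4, 222.2], [447, 200, 28, 44, 175]), ([120.5, 230.5], [112, 223, 14, 13, 77]), ([427.8, 245.9], [410, 233, 32, 24, 150]), ([397.7, 264.9], [382, 256, 29, 18, 130]), ([445.8, 266.6], [436, 261, 22, 11, 65]), ([419.0, 269.0], [412, 264, 17, 10, 57]), ([349.9, 327.5], [343, 319, 16, 18, 82]), ([263.7, 329.5], [257, 321, 14, 19, 57]), ([335.8, 326.8], [328, 321, 15, 14, 50]), ([180.3, 328.1], [174, 323, 15, 12, 47]), ([212.9, 327.8], [205, 322, 16, 12, 48]), ([228.5, 331.2], [224, 325, 11, 12, 42]), ([242.0, 328.5], [235, 324, 16, 13, 52]), ([324.7, 338.5], [317, 326, 21, 25, 127]), ([344.0, 343.7], [333, 337, 21, 15, 100]), ([262.0, 347.3], [250, 338, 24, 18, 95]), ([340.6, 354.8], [332, 348, 17, 16, 78])]
```

View pics/crop1.png

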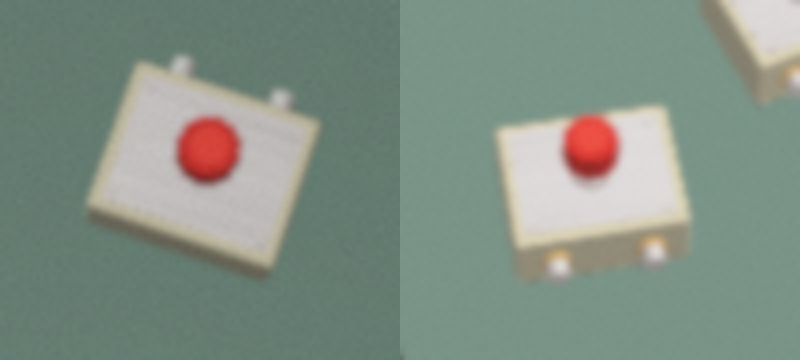

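The close crop shows a red knob, 14 px across, on a beige box. The plate looks light rather than dark, but the purple box is the only other candidate and the task excludes it. Next I triangulate.

Run:
```python
from h import *
s,t=load("scene0"),load("top0")
for n,a,b in(("red",(262.2,241.1),(311.5,197)),("purple",(155.5,294.6),(439.9,194.9)),("blue",(316.1,194.2),(221.6,223.1))):
  p,g=tri(s,a,t,b); print(n,p.round(4),round(g,4), onplane(t,b,.084).round(4), onplane(s,a,.078).round(4))
# box outline in top (not green, not black): plate+sides
for (cx,cy) in ((312,200),(224,226),(123,231)):
  im=cv2.cvtColor(t["color"],cv2.COLOR_RGB2HSV)[cy-40:cy+40,cx-45:cx+45]
  m=((im[...,1]<70)&(im[...,2]>150)).astype(np.uint8)
  cs,_=cv2.findContours(m,cv2.RETR_EXTERNAL,cv2.CHAIN_APPROX_NONE); c=max(cs,key=cv2.contourArea)
  q=cv2.boxPoints(cv2.minAreaRect(c))+[cx-45,cy-40]
  P=np.array([onplane(t,u,.05) for u in q]); print(q.round(1).tolist(),P.round(3).tolist(),P.mean(0).round(4))
  for i in range(2):
    d=P[i+1]-P[i]; print("edge",np.linalg.norm(d).round(3),np.degrees(np.arctan2(d[1],d[0])).round(1))
```

```text
red [ 0.5882 -0.2179  0.0822] 0.0014 [ 0.5874 -0.2184  0.084 ] [ 0.586  -0.2159  0.078 ]
purple [ 0.5878 -0.4997  0.0761] 0.0016 [ 0.5856 -0.4978  0.084 ] [ 0.5894 -0.4991  0.078 ]
blue [ 0.5342 -0.0229  0.086 ] 0.0013 [ 0.5343 -0.0233  0.084 ] [ 0.5292 -0.0181  0.078 ]
[[281.1, 210.7], [294.9, 170.2], [341.0, 186.0], [327.2, 226.4]] [[0.566, -0.152, 0.05], [0.659, -0.186, 0.05], [0.62, -0.288, 0.05], [0.528, -0.253, 0.05]] [ 0.5933 -0.2199  0.05  ]
edge 0.099 -19.9
edge 0.11 -111.0
[[196.8, 243.7], [200.3, 199.8], [249.7, 203.8], [246.1, 247.7]] [[0.496, 0.035, 0.05], [0.595, 0.028, 0.05], [0.584, -0.082, 0.05], [0.485, -0.073, 0.05]] [ 0.54   -0.0233  0.05  ]
edge 0.099 -4.2
edge 0.111 -96.1
[[92.2, 243.5], [106.6, 198.7], [152.4, 213.4], [138.0, 258.2]] [[0.502, 0.264, 0.05], [0.603, 0.237, 0.05], [0.567, 0.134, 0.05], [0.467, 0.163, 0.05]] [0.5347 0.1995 0.05  ]
edge 0.104 -15.2
edge 0.109 -109.3
```

>>> step_arm(
  motion=[
    {"tz": 0.6},
    {"tz": 0.4, "tx": 0.3, "ty": 0.3},
    {"tx": 0.6, "ty": 0.57},
    {"tx": 0.6, "ty": 0.57},
    {"tx": 0.6, "ty": 0.57},
    {"tx": 0.6, "ty": 0.57},
    {"tx": 0.6, "ty": 0.57},
    {"tx": 0.6, "ty": 0.57},
    {"tx": 0.6, "ty": 0.57},
    {"tx": 0.6, "ty": 0.57},
    {"tx": 0.6, "ty": 0.57},
    {"tx": 0.6, "ty": 0.57},
  ],
  fingers=1,
  grip_force=40,
)

```text
validation failed for argument at $.mo...
```

>>> step_arm(
  motion=[
    {"tx": 0, "ty": 0, "tz": 0.6, "wx": 0, "wy": 0, "wz": 0},
  ],
  fingers=1,
  grip_force=40,
)

```text
time_s: 0.2
tool_pos: [0.1919, -0.5911, 0.2359]
eef_rot: [-179.4, -0.0, 18.0]
force: [-0.1, 0.3, 0.0]
opening: 0.999
```

All six keys are needed in each row.

>>> step_arm(
  motion=[
    {"tx": 0.3, "ty": 0.3, "tz": 0.5, "wx": 0, "wy": 0, "wz": 0},
    {"tx": 0.6, "ty": 0.57, "tz": 0, "wx": 0, "wy": 0, "wz": 0},
    {"tx": 0.6, "ty": 0.57, "tz": 0, "wx": 0, "wy": 0, "wz": 0},
    {"tx": 0.6, "ty": 0.57, "tz": 0, "wx": 0, "wy": 0, "wz": 0},
    {"tx": 0.6, "ty": 0.57, "tz": 0, "wx": 0, "wy": 0, "wz": 0},
    {"tx": 0.6, "ty": 0.57, "tz": 0, "wx": 0, "wy": 0, "wz": 0},
    {"tx": 0.6, "ty": 0.57, "tz": 0, "wx": 0, "wy": 0, "wz": 0},
    {"tx": 0.6, "ty": 0.57, "tz": 0, "wx": 0, "wy": 0, "wz": 0},
  ],
)

```text
time_s: 1.0
tool_pos: [0.4197, -0.3725, 0.2633]
eef_rot: [-179.6, 0.0, 17.4]
force: [0.4, 0.1, 0.0]
opening: 1.0
```

>>> step_arm(
  motion=[
    {"tx": 0.6, "ty": 0.57, "tz": 0, "wx": 0, "wy": 0, "wz": 0},
    {"tx": 0.6, "ty": 0.57, "tz": 0, "wx": 0, "wy": 0, "wz": 0},
    {"tx": 0.6, "ty": 0.57, "tz": 0, "wx": 0, "wy": 0, "wz": 0},
    {"tx": 0.6, "ty": 0.57, "tz": -0.3, "wx": 0, "wy": 0, "wz": 0},
    {"tx": 0.4, "ty": 0.3, "tz": -0.5, "wx": 0, "wy": 0, "wz": 0},
    {"tx": 0, "ty": 0, "tz": -0.5, "wx": 0, "wy": 0, "wz": 0},
    {"tx": 0, "ty": 0, "tz": 0, "wx": 0, "wy": 0, "wz": 0},
  ],
)

```text
time_s: 1.7
tool_pos: [0.5678, -0.2318, 0.1954]
eef_rot: [-179.6, 0.0, 17.8]
force: [-0.1, 0.8, 0.7]
opening: 0.999
```

```bash
cat > w.py <<'E'
import sys; from h import *
from bench import ctrl, eyes
n=sys.argv[1]; o=ctrl.get_obs(); c=eyes.camera("wrist")
print(o["time_s"],o["tool_pos"].round(4),o["eef_rot"].round(2),o["force"].round(1))
cv2.imwrite(f"pics/{n}.png",c["color"][:,:,::-1])
T=np.eye(4); T[:3,:3]=R.from_euler("xyz",o["eef_rot"],degrees=True).as_matrix(); T[:3,3]=o["tool_pos"]
W=T@np.array(c["tool_from_camera"]); print("cam",W[:3,3].round(3))
for ce,s in blobs(c["color"],"red"):
    v=W[:3,:3]@np.linalg.inv(c["mtx"])@[ce[0],ce[1],1]; 
    for z in (.076,.088): print(ce,s,z,(W[:3,3]+v*(z-W[2,3])/v[2]).round(4))
for kk in ("top","scene"):
    d=eyes.camera(kk); print(kk,[b for b in blobs(d["color"],"red")]); cv2.imwrite(f"pics/{n}_{kk}.png",d["color"][:,:,::-1])
E
python3 w.py w1
```

```text
1.7 [ 0.5678 -0.2318  0.1954] [-1.7957e+02  2.0000e-02  1.7830e+01] [-0.1  0.8  0.7]
cam [ 0.642 -0.209  0.358]
[268.7, 175.4] [250, 156, 38, 38, 1019] 0.076 [ 0.5843 -0.2171  0.076 ]
[268.7, 175.4] [250, 156, 38, 38, 1019] 0.088 [ 0.5867 -0.2167  0.088 ]
[524.7, 254.3] [501, 236, 48, 38, 1338] 0.076 [ 0.5866 -0.496   0.076 ]
[524.7, 254.3] [501, 236, 48, 38, 1338] 0.088 [ 0.589  -0.4838  0.088 ]
top [([484.4, 71.4], [457, 43, 73, 51, 1006]), ([93.9, 108.4], [84, 89, 20, 40, 404]), ([439.9, 194.9], [432, 187, 17, 16, 201])]
scene [([476.2, 240.7], [463, 224, 27, 34, 365]), ([262.2, 241.1], [257, 235, 12, 14, 133]), ([155.5, 294.6], [149, 287, 14, 16, 180])]
```

View pics/w1.png

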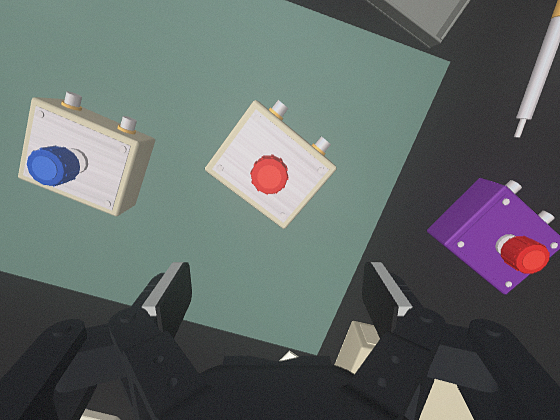

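The wrist view shows the red knob at (269,175) on the beige box with a light plate. The blue knob is at (52,165) and the purple decoy is at (525,254). The wrist estimate (0.587,-0.217) agrees with the triangulated (0.588,-0.218). Now I centre over it and go down.

>>> step_arm(
  motion=[
    {"tx": 0.38, "ty": 0.28, "tz": 0, "wx": 0, "wy": 0, "wz": 0},
    {"tx": 0, "ty": 0, "tz": -0.4, "wx": 0, "wy": 0, "wz": 0},
    {"tx": 0, "ty": 0, "tz": -0.5, "wx": 0, "wy": 0, "wz": 0},
    {"tx": 0, "ty": 0, "tz": -0.4, "wx": 0, "wy": 0, "wz": 0},
    {"tx": 0, "ty": 0, "tz": 0, "wx": 0, "wy": 0, "wz": 0},
  ],
)

```text
time_s: 2.35
tool_pos: [0.5925, -0.2257, 0.1436]
eef_rot: [179.6, -1.0, 17.4]
force: [-0.0, 0.1, -0.4]
opening: 0.999
```

>>> step_arm(
  motion=[
    {"tx": -0.11, "ty": 0.16, "tz": 0, "wx": 0, "wy": 0.002, "wz": 0},
    {"tx": 0, "ty": 0, "tz": 0, "wx": 0, "wy": 0, "wz": 0},
  ],
)

```text
time_s: 2.55
tool_pos: [0.5874, -0.2189, 0.1468]
eef_rot: [179.7, -0.4, 17.2]
force: [0.1, 0.8, 1.0]
opening: 0.996
```

```bash
python3 w.py w2
```

```text
2.55 [ 0.5874 -0.2189  0.1468] [179.66  -0.38  17.23] [0.1 0.8 1. ]
cam [ 0.66  -0.195  0.31 ]
[273.4, 216.1] [252, 192, 45, 45, 1364] 0.076 [ 0.583  -0.2175  0.076 ]
[273.4, 216.1] [252, 192, 45, 45, 1364] 0.088 [ 0.5869 -0.2163  0.088 ]
[549.6, 293.5] [536, 275, 24, 41, 722] 0.076 [ 0.5856 -0.4803  0.076 ]
[549.6, 293.5] [536, 275, 24, 41, 722] 0.088 [ 0.5895 -0.4657  0.088 ]
top [([484.6, 71.5], [457, 43, 73, 52, 1030]), ([93.8, 108.6], [84, 89, 20, 41, 411]), ([439.9, 194.9], [432, 187, 17, 16, 201])]
scene [([476.2, 240.6], [463, 224, 27, 34, 365]), ([262.2, 241.1], [257, 235, 12, 14, 132]), ([155.5, 294.6], [149, 287, 14, 16, 179])]
```

>>> step_arm(
  motion=[
    {"tx": 0, "ty": 0.02, "tz": -0.4, "wx": 0, "wy": 0, "wz": 0},
    {"tx": 0, "ty": 0, "tz": -0.4, "wx": 0, "wy": 0, "wz": 0},
    {"tx": 0, "ty": 0, "tz": -0.4, "wx": 0, "wy": 0, "wz": 0},
    {"tx": 0, "ty": 0, "tz": -0.3, "wx": 0, "wy": 0, "wz": 0},
    {"tx": 0, "ty": 0, "tz": 0, "wx": 0, "wy": 0, "wz": 0},
  ],
)

```text
time_s: 3.2
tool_pos: [0.5915, -0.2198, 0.0742]
eef_rot: [179.3, -0.9, 17.3]
force: [0.6, 0.4, -0.2]
opening: 1.0
```

>>> step_arm(
  motion=[
    {"tx": -0.09, "ty": 0.04, "tz": -0.26, "wx": 0.001, "wy": 0.002, "wz": 0},
    {"tx": 0, "ty": 0, "tz": 0, "wx": 0, "wy": 0, "wz": 0},
  ],
)

```text
time_s: 3.4
tool_pos: [0.5873, -0.2179, 0.0614]
eef_rot: [179.8, -0.3, 17.3]
force: [-0.6, -0.2, -0.3]
opening: 1.001
```

```bash
python3 w.py w3
```

```text
3.4 [ 0.5873 -0.2179  0.0614] [179.82  -0.3   17.26] [-0.6 -0.2 -0.3]
cam [ 0.66  -0.194  0.224]
top [([484.2, 71.3], [457, 42, 73, 52, 979]), ([93.7, 108.3], [84, 89, 20, 40, 391]), ([440.0, 194.8], [432, 187, 17, 16, 199])]
scene [([476.2, 240.7], [463, 224, 27, 34, 366]), ([262.0, 240.9], [256, 235, 13, 14, 138]), ([155.5, 294.6], [149, 287, 14, 16, 180])]
```

View pics/w3.png

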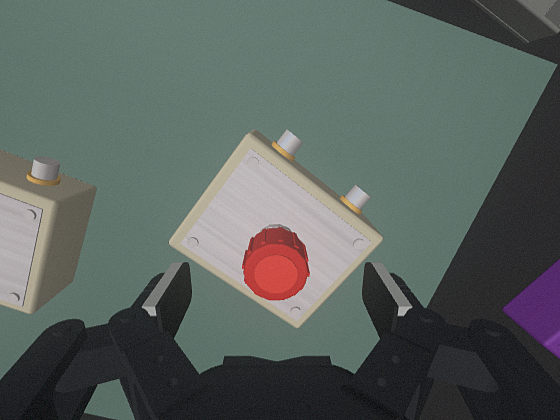

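The knob head at (276,270) sits midway between the pads, whose inner faces are at about columns 189 and 364. I close the fingers.

>>> step_arm(
  motion=[
    {"tx": 0, "ty": 0, "tz": 0, "wx": 0, "wy": 0, "wz": 0},
    {"tx": 0, "ty": 0, "tz": 0, "wx": 0, "wy": 0, "wz": 0},
    {"tx": 0, "ty": 0, "tz": 0, "wx": 0, "wy": 0, "wz": 0},
    {"tx": 0, "ty": 0, "tz": 0, "wx": 0, "wy": 0, "wz": 0},
    {"tx": 0, "ty": 0, "tz": 0, "wx": 0, "wy": 0, "wz": 0},
    {"tx": 0, "ty": 0, "tz": 0, "wx": 0, "wy": 0, "wz": 0},
    {"tx": 0, "ty": 0, "tz": 0, "wx": 0, "wy": 0, "wz": 0},
    {"tx": 0, "ty": 0, "tz": 0, "wx": 0, "wy": 0, "wz": 0},
  ],
  fingers=0,
  grip_force=40,
)

```text
time_s: 4.35
tool_pos: [0.5895, -0.2168, 0.0651]
eef_rot: [179.8, -0.6, 17.2]
force: [0.4, 1.9, -1.1]
opening: 0.351
```

```bash
python3 w.py w4
```

```text
4.35 [ 0.5895 -0.2168  0.0651] [179.78  -0.59  17.2 ] [ 0.4  1.9 -1.1]
cam [ 0.662 -0.193  0.229]
top [([484.3, 71.3], [457, 43, 73, 51, 984]), ([93.8, 108.2], [85, 89, 19, 40, 393]), ([439.9, 195.0], [432, 188, 17, 15, 200])]
scene [([476.1, 240.6], [463, 223, 27, 35, 366]), ([265.0, 240.5], [262, 234, 7, 15, 77]), ([155.5, 294.6], [149, 287, 14, 16, 180])]
```

View pics/w4.png

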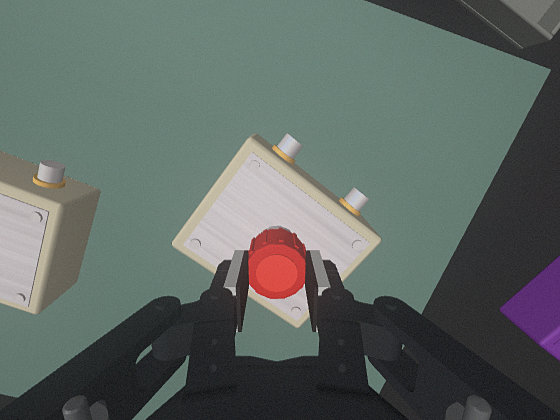

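The opening is 0.35 and the pads are on the head on both sides, columns 248-306. Now I pull up in small steps and watch the force.

>>> step_arm(
  motion=[
    {"tx": 0, "ty": 0, "tz": 0.12, "wx": 0, "wy": 0, "wz": 0},
    {"tx": 0, "ty": 0, "tz": 0.12, "wx": 0, "wy": 0, "wz": 0},
    {"tx": 0, "ty": 0, "tz": 0, "wx": 0, "wy": 0, "wz": 0},
  ],
  grip_force=60,
)

```text
time_s: 4.8
tool_pos: [0.5896, -0.2167, 0.0774]
eef_rot: [179.8, -0.6, 17.2]
force: [-0.9, 1.8, 0.8]
opening: 0.336
```

```bash
python3 w.py w5
```

```text
4.8 [ 0.5896 -0.2167  0.0774] [179.79  -0.58  17.2 ] [-0.9  1.8  0.8]
cam [ 0.662 -0.193  0.241]
top [([484.3, 71.4], [457, 42, 73, 52, 994]), ([93.8, 108.3], [84, 89, 20, 40, 396]), ([440.0, 194.9], [432, 187, 17, 16, 197])]
scene [([476.2, 240.7], [463, 223, 27, 35, 365]), ([265.0, 238.1], [262, 232, 7, 14, 76]), ([155.6, 294.6], [149, 287, 14, 16, 181])]
```

View pics/w5.png

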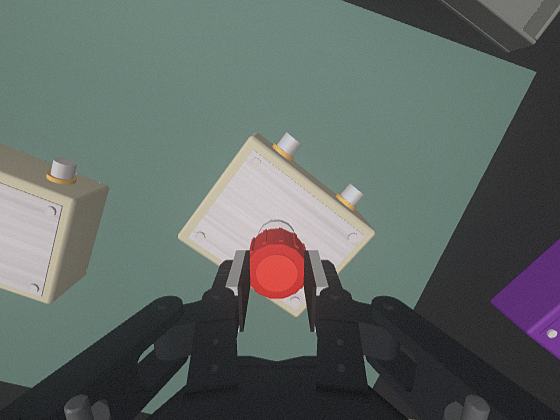

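The head stays at the same wrist pixel (276,272) while the box recedes, and in the scene view it rises 2.4 px, so the knob follows. I carry on to the stop.

>>> step_arm(
  motion=[
    {"tx": 0, "ty": 0, "tz": 0.12, "wx": 0, "wy": 0, "wz": 0},
    {"tx": 0, "ty": 0, "tz": 0.12, "wx": 0, "wy": 0, "wz": 0},
    {"tx": 0, "ty": 0, "tz": 0, "wx": 0, "wy": 0, "wz": 0},
  ],
)

```text
time_s: 5.25
tool_pos: [0.5896, -0.2167, 0.0897]
eef_rot: [179.8, -0.6, 17.2]
force: [-1.8, 1.9, 2.5]
opening: 0.34
```

>>> step_arm(
  motion=[
    {"tx": 0, "ty": 0, "tz": 0.08, "wx": 0, "wy": 0, "wz": 0},
    {"tx": 0, "ty": 0, "tz": 0.08, "wx": 0, "wy": 0, "wz": 0},
  ],
)

```text
time_s: 5.45
tool_pos: [0.5877, -0.2151, 0.0959]
eef_rot: [-180.0, -0.4, 17.2]
force: [-0.4, 0.1, -0.1]
opening: 0.082
```

The opening dropped to 0.08, so the grip slipped off. I look.

```bash
python3 w.py w6
```

```text
5.45 [ 0.5877 -0.2151  0.0959] [-179.97   -0.4    17.17] [-0.4  0.1 -0.1]
cam [ 0.661 -0.192  0.259]
[277.3, 253.1] [249, 224, 62, 66, 1368] 0.076 [ 0.5754 -0.219   0.076 ]
[277.3, 253.1] [249, 224, 62, 66, 1368] 0.088 [ 0.581  -0.2172  0.088 ]
top [([484.5, 71.5], [457, 42, 73, 52, 1012]), ([93.8, 108.4], [84, 89, 20, 41, 402]), ([440.0, 194.9], [432, 187, 17, 16, 200])]
scene [([476.2, 240.6], [463, 223, 27, 35, 368]), ([261.5, 237.8], [256, 232, 13, 12, 95]), ([155.6, 294.6], [149, 287, 14, 16, 181])]
```

View pics/w6.png

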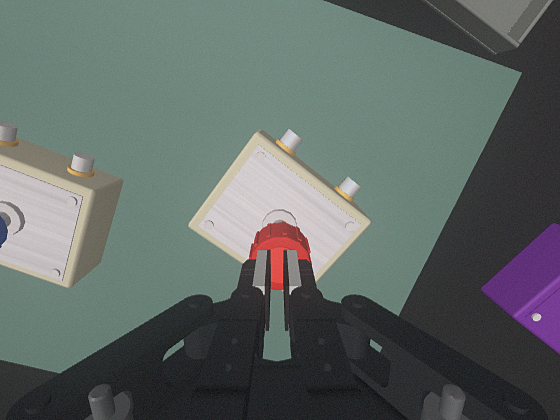

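View pics/w6_scene.png

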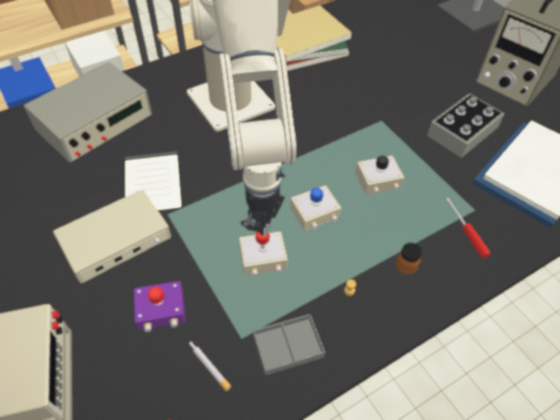

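The scene view shows the red head at (262,238), partly out, with the fingers shut above it. The pads were too high on the head and the grip too weak. I raise, open and measure the head's height.

>>> step_arm(
  motion=[
    {"tx": 0, "ty": 0, "tz": 0.4, "wx": 0, "wy": 0.001, "wz": 0},
    {"tx": 0, "ty": 0, "tz": 0.5, "wx": 0, "wy": 0, "wz": 0},
    {"tx": 0, "ty": 0, "tz": 0, "wx": 0, "wy": 0, "wz": 0},
  ],
)

```text
time_s: 5.9
tool_pos: [0.5884, -0.2165, 0.1432]
eef_rot: [-180.0, -0.1, 17.2]
force: [0.4, 0.4, 0.3]
opening: -0.001
```

>>> step_arm(
  motion=[
    {"tx": 0, "ty": 0, "tz": 0, "wx": 0, "wy": 0, "wz": 0},
    {"tx": 0, "ty": 0, "tz": 0, "wx": 0, "wy": 0, "wz": 0},
    {"tx": 0, "ty": 0, "tz": 0, "wx": 0, "wy": 0, "wz": 0},
    {"tx": 0, "ty": 0, "tz": 0, "wx": 0, "wy": 0, "wz": 0},
    {"tx": 0, "ty": 0, "tz": 0, "wx": 0, "wy": 0, "wz": 0},
    {"tx": 0, "ty": 0, "tz": 0, "wx": 0, "wy": 0, "wz": 0},
    {"tx": 0, "ty": 0, "tz": 0, "wx": 0, "wy": 0, "wz": 0},
  ],
  fingers=1,
  grip_force=110,
)

```text
time_s: 6.6
tool_pos: [0.5868, -0.2164, 0.1404]
eef_rot: [-179.9, 0.0, 17.1]
force: [1.0, -0.1, 0.6]
opening: 0.998
```

```bash
python3 w.py w7
```

```text
6.6 [ 0.5868 -0.2164  0.1404] [-1.7989e+02  4.0000e-02  1.7140e+01] [ 1.  -0.1  0.6]
cam [ 0.661 -0.193  0.303]
[553.9, 296.7] [546, 281, 14, 33, 322] 0.076 [ 0.5848 -0.4735  0.076 ]
[553.9, 296.7] [546, 281, 14, 33, 322] 0.088 [ 0.5888 -0.4587  0.088 ]
top [([484.4, 71.5], [457, 43, 73, 51, 1015]), ([93.9, 108.3], [84, 89, 20, 40, 406]), ([439.9, 194.9], [432, 187, 17, 16, 200])]
scene [([476.2, 240.7], [463, 224, 27, 34, 366]), ([262.1, 235.7], [256, 229, 13, 15, 147]), ([155.5, 294.6], [148, 287, 15, 16, 181])]
```

View pics/w7.png

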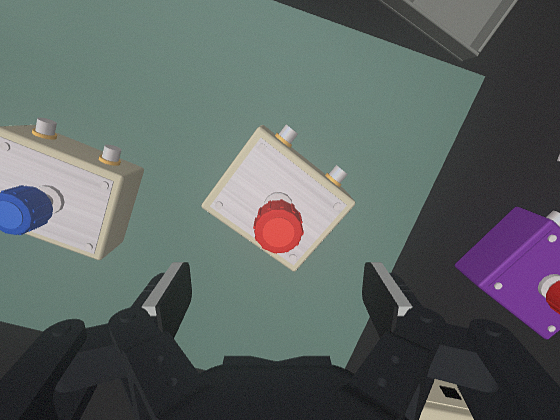

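Run:
```python
from h import *
s=load("scene0"); K=s["mtx"]; Rm=R.from_euler("xyz",s["attitude"],degrees=True).as_matrix()
def pr(p): q=K@(Rm.T@(np.array(p)-s["eye"])); return q[:2]/q[2]
b=pr([.587,-.217,.079])
for dz in (0,.008,.012,.014,.016,.02,.025): print(dz,(pr([.587,-.217,.079+dz])-b).round(2))
im=cv2.imread("pics/w7.png")[180:270,230:330]; cv2.imwrite("pics/c7.png",cv2.resize(im,None,fx=6,fy=6))
```

```text
0 [0. 0.]
0.008 [-0.03 -1.84]
0.012 [-0.04 -2.77]
0.014 [-0.05 -3.23]
0.016 [-0.06 -3.7 ]
0.02 [-0.07 -4.63]
0.025 [-0.09 -5.81]
```

The scene row shift of -5.4 px corresponds to a rise of about 23 mm. So the knob is at or very near its stop, and the slip happened against the stop. To be sure, I grip again lower and firmer (head centre about 0.10, so TCP about 0.077), pull to the stop and hold.

>>> step_arm(
  motion=[
    {"tx": 0, "ty": 0, "tz": -0.35, "wx": 0, "wy": 0, "wz": 0},
    {"tx": 0, "ty": 0, "tz": -0.35, "wx": 0, "wy": 0, "wz": 0},
    {"tx": 0, "ty": 0, "tz": -0.3, "wx": 0, "wy": 0, "wz": 0},
    {"tx": 0, "ty": 0, "tz": 0, "wx": 0, "wy": 0, "wz": 0},
    {"tx": 0, "ty": 0, "tz": 0, "wx": 0, "wy": 0, "wz": 0},
  ],
)

```text
time_s: 7.25
tool_pos: [0.588, -0.2168, 0.0901]
eef_rot: [-180.0, -0.1, 17.1]
force: [0.8, -0.1, -0.5]
opening: 0.999
```

>>> step_arm(
  motion=[
    {"tx": 0, "ty": 0, "tz": -0.28, "wx": 0, "wy": 0, "wz": 0},
    {"tx": 0, "ty": 0, "tz": 0, "wx": 0, "wy": 0, "wz": 0},
    {"tx": 0, "ty": 0, "tz": 0, "wx": 0, "wy": 0, "wz": 0},
  ],
)

```text
time_s: 7.55
tool_pos: [0.5889, -0.2171, 0.0762]
eef_rot: [179.9, -0.2, 17.1]
force: [-0.3, -0.1, -0.4]
opening: 0.997
```

```bash
python3 w.py w8
```

```text
7.55 [ 0.5889 -0.2171  0.0762] [179.93  -0.18  17.14] [-0.3 -0.1 -0.4]
cam [ 0.663 -0.194  0.239]
top [([484.4, 71.4], [457, 42, 73, 52, 993]), ([93.8, 108.3], [84, 89, 20, 40, 396]), ([439.9, 194.9], [432, 187, 17, 16, 199])]
scene [([476.2, 240.6], [463, 223, 27, 35, 367]), ([262.2, 235.8], [256, 229, 13, 15, 144]), ([155.5, 294.5], [149, 287, 14, 16, 179])]
```

View pics/w8.png

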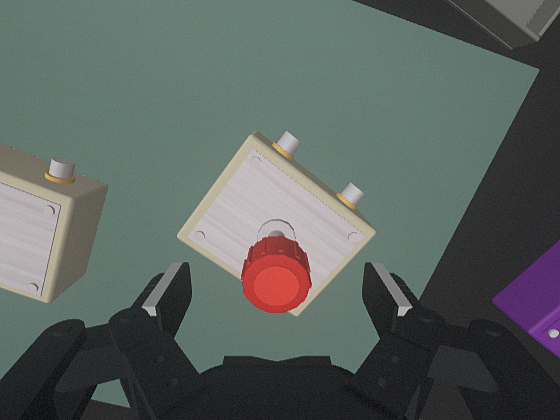

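The knob head (276,280) is between the pads and now lower in the jaws than at the first grasp. I close at 110 N.

>>> step_arm(
  motion=[
    {"tx": 0, "ty": 0, "tz": 0, "wx": 0, "wy": 0, "wz": 0},
    {"tx": 0, "ty": 0, "tz": 0, "wx": 0, "wy": 0, "wz": 0},
    {"tx": 0, "ty": 0, "tz": 0, "wx": 0, "wy": 0, "wz": 0},
    {"tx": 0, "ty": 0, "tz": 0, "wx": 0, "wy": 0, "wz": 0},
    {"tx": 0, "ty": 0, "tz": 0, "wx": 0, "wy": 0, "wz": 0},
    {"tx": 0, "ty": 0, "tz": 0, "wx": 0, "wy": 0, "wz": 0},
    {"tx": 0, "ty": 0, "tz": 0, "wx": 0, "wy": 0, "wz": 0},
  ],
  fingers=0,
  grip_force=110,
)

```text
time_s: 8.4
tool_pos: [0.5891, -0.2168, 0.0773]
eef_rot: [179.9, -0.2, 17.1]
force: [-0.4, 1.0, -0.5]
opening: 0.347
```

```bash
python3 w.py w9
```

```text
8.4 [ 0.5891 -0.2168  0.0773] [179.91  -0.24  17.15] [-0.4  1.  -0.5]
cam [ 0.663 -0.193  0.24 ]
top [([484.2, 71.4], [457, 42, 73, 52, 989]), ([93.8, 108.3], [84, 89, 20, 40, 398]), ([439.9, 194.9], [432, 187, 17, 16, 200])]
scene [([476.2, 240.6], [463, 224, 27, 34, 365]), ([265.2, 234.9], [262, 229, 8, 14, 82]), ([155.5, 294.6], [149, 287, 14, 16, 180]), ([55.4, 314.0], [52, 311, 7, 7, 41])]
```

View pics/w9.png

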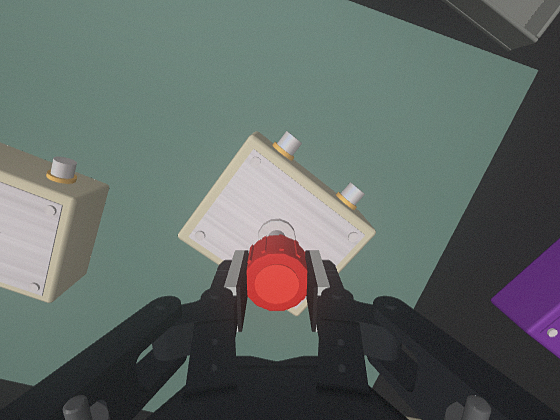

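>>> step_arm(
  motion=[
    {"tx": 0, "ty": 0, "tz": 0.06, "wx": 0, "wy": 0, "wz": 0},
    {"tx": 0, "ty": 0, "tz": 0.06, "wx": 0, "wy": 0, "wz": 0},
  ],
)

```text
time_s: 8.75
tool_pos: [0.5888, -0.2167, 0.0792]
eef_rot: [179.9, -0.2, 17.1]
force: [14.0, -4.3, -41.8]
opening: 0.347
```

The force is -42 N with the tool barely moving, so the knob is on its stop. I hold for about a second.

>>> step_arm(
  motion=[
    {"tx": 0, "ty": 0, "tz": 0, "wx": 0, "wy": 0, "wz": 0},
    {"tx": 0, "ty": 0, "tz": 0, "wx": 0, "wy": 0, "wz": 0},
    {"tx": 0, "ty": 0, "tz": 0, "wx": 0, "wy": 0, "wz": 0},
    {"tx": 0, "ty": 0, "tz": 0, "wx": 0, "wy": 0, "wz": 0},
    {"tx": 0, "ty": 0, "tz": 0, "wx": 0, "wy": 0, "wz": 0},
    {"tx": 0, "ty": 0, "tz": 0, "wx": 0, "wy": 0, "wz": 0},
    {"tx": 0, "ty": 0, "tz": 0, "wx": 0, "wy": 0, "wz": 0},
    {"tx": 0, "ty": 0, "tz": 0, "wx": 0, "wy": 0, "wz": 0},
    {"tx": 0, "ty": 0, "tz": 0, "wx": 0, "wy": 0, "wz": 0},
    {"tx": 0, "ty": 0, "tz": 0, "wx": 0, "wy": 0, "wz": 0},
    {"tx": 0, "ty": 0, "tz": 0, "wx": 0, "wy": 0, "wz": 0},
  ],
)

```text
time_s: 9.85
tool_pos: [0.5891, -0.2168, 0.0785]
eef_rot: [179.9, -0.2, 17.1]
force: [1.0, 0.7, -4.0]
opening: 0.345
```

```bash
python3 w.py w10
```

```text
9.85 [ 0.5891 -0.2168  0.0785] [179.92  -0.24  17.14] [ 1.   0.7 -4. ]
cam [ 0.663 -0.194  0.242]
top [([484.3, 71.4], [457, 42, 73, 52, 992]), ([93.8, 108.3], [84, 89, 20, 40, 395]), ([439.9, 194.9], [432, 188, 17, 15, 198])]
scene [([476.2, 240.6], [463, 223, 27, 35, 366]), ([265.2, 234.8], [262, 229, 8, 14, 80]), ([155.5, 294.6], [149, 287, 14, 16, 180])]
```

Held for 1.1 s. The stop is at TCP z 0.0785, so home should be at about 0.0535. Now I push down gently.

>>> step_arm(
  motion=[
    {"tx": 0, "ty": 0, "tz": -0.12, "wx": 0, "wy": 0, "wz": 0},
    {"tx": 0, "ty": 0, "tz": -0.12, "wx": 0, "wy": 0, "wz": 0},
    {"tx": 0, "ty": 0, "tz": -0.1, "wx": 0, "wy": 0, "wz": 0},
    {"tx": 0, "ty": 0, "tz": 0, "wx": 0, "wy": 0, "wz": 0},
  ],
)

```text
time_s: 10.4
tool_pos: [0.5892, -0.2168, 0.0619]
eef_rot: [179.9, -0.3, 17.1]
force: [2.0, -0.4, -2.9]
opening: 0.346
```

>>> step_arm(
  motion=[
    {"tx": 0, "ty": 0, "tz": -0.07, "wx": 0, "wy": 0, "wz": 0},
    {"tx": 0, "ty": 0, "tz": -0.07, "wx": 0, "wy": 0, "wz": 0},
  ],
)

```text
time_s: 10.6
tool_pos: [0.5892, -0.2168, 0.0548]
eef_rot: [179.9, -0.3, 17.1]
force: [-1.7, 1.1, 4.3]
opening: 0.345
```

>>> step_arm(
  motion=[
    {"tx": 0, "ty": 0, "tz": -0.04, "wx": 0, "wy": 0, "wz": 0},
    {"tx": 0, "ty": 0, "tz": 0, "wx": 0, "wy": 0, "wz": 0},
  ],
)

```text
time_s: 10.8
tool_pos: [0.5892, -0.2169, 0.0537]
eef_rot: [179.9, -0.2, 17.1]
force: [-2.0, 2.0, 2.6]
opening: 0.351
```

>>> step_arm(
  motion=[
    {"tx": 0, "ty": 0, "tz": -0.05, "wx": 0, "wy": 0, "wz": 0},
  ],
)

```text
time_s: 10.9
tool_pos: [0.5894, -0.2169, 0.0532]
eef_rot: [179.9, -0.2, 17.1]
force: [-11.6, 5.2, 39.2]
opening: 0.349
```

The force is +39 N after 25.3 mm of travel, so the knob is home. I open and retreat.

>>> step_arm(
  motion=[
    {"tx": 0, "ty": 0, "tz": 0, "wx": 0, "wy": 0, "wz": 0},
    {"tx": 0, "ty": 0, "tz": 0, "wx": 0, "wy": 0, "wz": 0},
    {"tx": 0, "ty": 0, "tz": 0, "wx": 0, "wy": 0, "wz": 0},
    {"tx": 0, "ty": 0, "tz": 0, "wx": 0, "wy": 0, "wz": 0},
    {"tx": 0, "ty": 0, "tz": 0, "wx": 0, "wy": 0, "wz": 0},
    {"tx": 0, "ty": 0, "tz": 0, "wx": 0, "wy": 0, "wz": 0},
    {"tx": 0, "ty": 0, "tz": 0, "wx": 0, "wy": 0, "wz": 0},
  ],
  fingers=1,
  grip_force=20,
)

```text
time_s: 11.6
tool_pos: [0.5893, -0.2172, 0.052]
eef_rot: [179.9, -0.2, 17.1]
force: [0.1, -0.7, -0.3]
opening: 0.999
```

```bash
python3 w.py w11
```

```text
11.6 [ 0.5893 -0.2172  0.052 ] [179.91  -0.23  17.14] [ 0.1 -0.7 -0.3]
cam [ 0.663 -0.194  0.215]
top [([484.3, 71.4], [457, 42, 73, 52, 970]), ([93.7, 108.4], [85, 89, 19, 40, 386]), ([440.0, 194.8], [432, 188, 17, 15, 195])]
scene [([476.2, 240.7], [463, 224, 27, 34, 362]), ([262.2, 241.7], [256, 235, 13, 14, 131]), ([155.5, 294.6], [149, 287, 14, 16, 180])]
```

View pics/w11.png

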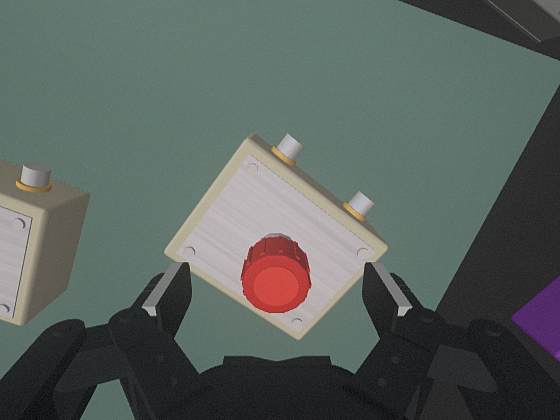

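The pads are clear of the head at (276,275). The scene row is back at 241.7, against 241.1 at the start, so the knob is home. I retreat straight up.

>>> step_arm(
  motion=[
    {"tx": 0, "ty": 0, "tz": 0.2, "wx": 0, "wy": 0, "wz": 0},
    {"tx": 0, "ty": 0, "tz": 0.4, "wx": 0, "wy": 0, "wz": 0},
    {"tx": 0, "ty": 0, "tz": 0.5, "wx": 0, "wy": 0, "wz": 0},
    {"tx": 0, "ty": 0, "tz": 0.6, "wx": 0, "wy": 0, "wz": 0},
    {"tx": 0, "ty": 0, "tz": 0.6, "wx": 0, "wy": 0, "wz": 0},
    {"tx": -0.5, "ty": -0.3, "tz": 0.6, "wx": 0, "wy": 0, "wz": 0},
    {"tx": -0.6, "ty": -0.5, "tz": 0, "wx": 0, "wy": 0, "wz": 0},
    {"tx": -0.6, "ty": -0.5, "tz": 0, "wx": 0, "wy": 0, "wz": 0},
    {"tx": -0.6, "ty": -0.5, "tz": 0, "wx": 0, "wy": 0, "wz": 0},
    {"tx": -0.4, "ty": -0.3, "tz": 0, "wx": 0, "wy": 0, "wz": 0},
    {"tx": 0, "ty": 0, "tz": 0, "wx": 0, "wy": 0, "wz": 0},
    {"tx": 0, "ty": 0, "tz": 0, "wx": 0, "wy": 0, "wz": 0},
  ],
)

```text
time_s: 12.95
tool_pos: [0.4507, -0.3252, 0.2128]
eef_rot: [179.4, -0.6, 17.3]
force: [0.6, 0.4, 0.4]
opening: 0.998
```

```bash
python3 w.py w12
python3 - <<'E'
from h import *
for k in("scene","top"):
  im=cv2.imread(f"pics/w12_{k}.png")[:,:,::-1].copy()
  print(k,blobs(im,"blue"),blobs(im,"red"))
  a=load(k+"0")["color"].astype(int); d=np.abs(a-im).sum(2)
  box=(slice(215,245),slice(95,150)) if k=="top" else (slice(145,195),slice(355,410)); print("black-knob area diff max",d[box].max())
E
```

```text
12.95 [ 0.4507 -0.3252  0.2128] [179.4   -0.61  17.27] [0.6 0.4 0.4]
cam [ 0.523 -0.301  0.376]
[201.0, 14.0] [181, 0, 40, 33, 1053] 0.076 [ 0.5859 -0.2147  0.076 ]
[201.0, 14.0] [181, 0, 40, 33, 1053] 0.088 [ 0.5834 -0.2181  0.088 ]
[486.1, 114.5] [462, 96, 49, 38, 1472] 0.076 [ 0.5854 -0.4976  0.076 ]
[486.1, 114.5] [462, 96, 49, 38, 1472] 0.088 [ 0.5829 -0.4897  0.088 ]
top [([484.8, 71.8], [457, 42, 73, 53, 1071]), ([93.9, 108.6], [84, 89, 20, 41, 417]), ([311.5, 197.1], [305, 190, 14, 15, 165])]
scene [([476.2, 240.6], [463, 223, 27, 35, 365]), ([262.2, 241.6], [257, 235, 12, 14, 132]), ([155.5, 294.6], [149, 287, 14, 16, 180])]
scene [([316.2, 194.2], [311, 188, 11, 13, 109])] [([476.2, 240.6], [463, 223, 27, 35, 365]), ([262.2, 241.6], [257, 235, 12, 14, 132]), ([155.5, 294.6], [149, 287, 14, 16, 180])]
black-knob area diff max 14
top [([221.6, 223.1], [215, 216, 14, 15, 164])] [([484.8, 71.8], [457, 42, 73, 53, 1071]), ([93.9, 108.6], [84, 89, 20, 41, 417]), ([311.5, 197.1], [305, 190, 14, 15, 165])]
black-knob area diff max 84
```

View pics/w12_scene.png

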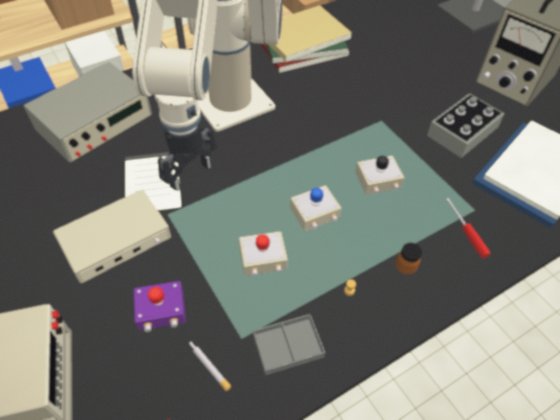

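The scene view shows the arm clear of everything. The red head is at (262,241.6), slightly lower than at the start. The blue knob is unmoved at (316,194), and the black knob area is unchanged in the scene view.

```bash
python3 -c "
from bench import workorder
print(workorder.sign_off())"
```

```text
the job is handed in; nothing more can be done
None
```

I pulled the red knob on the beige box out to its on stop, held it there for about 1.1 s, pushed it fully home, let go, moved clear and handed the job in at about 13 s.

- **First pull slipped:** at 60 N, with the pads too high on the head, the grip came off at or near the stop. The camera then showed the knob about 23 mm out. I gripped lower at 110 N and pulled again. The wrist force reached 42 N with almost no movement, which confirmed the stop.
- **Push home:** after 25.3 mm of travel the force reached 39 N at the home stop.
- **Red knob at the end:** in the scene camera it is at row 241.6, against 241.1 at the start, which is about 2 mm lower and fits fully in.
- **Blue and black knobs:** blue is at the same pixels in both cameras. The black knob's area is unchanged in the scene view. The top view showed a brightness difference there (84 at most), which I took for the arm's shadow and did not check further.
- **Contact:** the arm is well clear, and the wrist force reads under 1 N.
- **One mismatch with the description:** the cover plates look light in the images, not dark. I chose the box by its red knob and beige colour and left the purple one alone.

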